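# Close the sample clamshell, slide it to its station and hold the locking pin down

## Task

Close the hinged lid of the sample holder and slide the holder along its rails all the way to the end stop, then take the locking pin from its stand and push it down through the lid into the hole in the bed until the pin is fully home and its flange presses the springy lid shut. Finish while still holding the pin by its grip and pressing it down, because the rubber gasket lifts the lid again if you let go. Do not disturb the beaker and the vial standing nearby.

Things in the scene. Friction and masses are not known exactly. Their poses are not given: they have to be found in the camera images.
- bed: fixed grey-painted rail bed on the table, 130 (x) x 220 (y) x 14 mm; origin at the centre of its underside, z up. Two rails, 8 mm high, along its y at x = +-58 mm. At its -y end (robot's right) stands the end stop, 105 x 12 mm, top 40 mm above the table, inner face at y = -98 mm; at its +y end only a strip, top 20 mm above the table.
- lock_hole (a point): mouth (centre, in the bed's top face, 14 mm above the table) of the bed's vertical blind hole, 14 mm diameter, 12 mm deep, at x = -30, y = -52 mm of the bed; open at first, the carrier slides over it and its own hole lines up with it when the carrier is at the end stop. Axes as the bed's.
- carrier (a joint): position of the carrier on the rails (m): grows towards the bed's -y end; 0 = far from the stop, 0.10 = against the end stop, where it belongs. Sliding it takes about 2 N; it stays where it is left.
- carrier_push (a point): centre of the carrier's +y end face, 29 mm above the table; push here towards the bed's -y. The carrier, lower half of the clamshell sample holder, is an aluminium block 92 (x) x 90 (y) x 26 mm, 14 to 40 mm above the table, with a 14 mm vertical through hole on its centre line, 30 mm to the -x (robot's) side of its centre. Axes as the bed's.
- lid (a joint): angle of the lid, the upper half (rad), 0 = closed onto its rubber gasket (then still 0.07 rad ajar), 1.4 = nearly upright. Hinge axis along the bed's y, 45 mm to the +x (far) side of the carrier's centre, 40 mm above the table; free edge on the -x side. The plate's angle to level is this + 0.07 - lid_press. Stiff hinge (0.12 Nm): stays where left.
- lid_press (a joint): how far the lid is pressed down on its springy gasket (rad): 0 = not pressed, ajar by 0.07 rad (hole 5 mm high); 0.07 = hard stop, the halves fully shut. Shutting takes about 8 N at the lid's hole; it springs back when let go.
- lid_edge (a point): middle of the lid's free edge on its outer face (upper face when shut), 92 mm from the hinge axis. The lid is an aluminium plate 88 (from the hinge) x 90 x 12 mm; its outer face lies 12 mm off the plane through the hinge axis. Axes turn with the lid, z is its outer normal.
- lid_hole (a point): centre, on the outer face, of the lid's 14 mm through hole, 75 mm from the hinge axis. With the lid shut it lies 52 mm above the table, straight above the carrier's hole. Axes turn with the lid.
- pin_grip (a point): middle of the grip of the locking pin, 78 mm above the pin's tip. Pin, 70 g, from its tip upwards: steel shank 10 mm diameter, 49 mm long, tapered over the lowest 5 mm; flange 24 mm diameter, 5 mm thick; black ribbed round grip 18 mm diameter, 45 mm long. It stands upright in its stand, z of the point is the pin's axis, up.
- pin_tip (a point): lower end of the pin, on its axis. With the pin fully home it is 11 to 12 mm below the bed's top face (at the hole's bottom, or up to 1 mm off it), and the flange's underside, 52 mm above the table, presses the lid fully shut.
- pin_stand: fixed grey block 56 x 56 mm, top 54 mm above the table, on a 74 x 74 x 4 mm foot, with a vertical hole, 12.5 mm wide, at its centre in which the pin stands with its flange on the block's top; origin at the centre of the underside.
- beaker_mid (a point): middle (half-way up) of the empty 50 ml beaker, 43 x 48 x 56 mm, a bystander to the right of the work.
- vial_mid (a point): middle (half-way up) of the capped vial, 25 mm diameter, 47 mm high, a bystander behind the work.
Not all that is in view belongs to the job. Of the things that look like the part that bears pin_grip, take the one that is farthest to the robot's right at the start.

How it is judged:
By the outcome, as a careful person would: the job done as asked, in the order asked, and still so for the second after the job is handed in, while the arm keeps its last pose, push and grip.
It also fails if it takes over 58 s, if anything falls off the work surface, if the arm or the gripper's body presses on something with over 40 N, if the wrist force passes 120 N, or if a joint passes its speed limit or range.

## Robot

A 6-joint arm with a two-finger parallel gripper is mounted at the origin on a cart in front of the work surface, level with it; the furniture and walls round the work are solid. World frame = base frame: x ahead of the robot, y to its left, z up, the work surface at z = 0. Lengths are in mm, angles in degrees, forces in N, time in s.
With the tool pointing down it reaches from about 350 to 850 mm from the base axis. Payload 8.1 kg.
Tool frame: the origin (TCP) lies midway between the tips of the shut fingers; the grasp point (between the pads) lies 19 mm behind it; z points along the fingers, x is the direction in which the jaws open and shut, and the axes are right-handed (so a half turn about z gives the same grasp; the last joint's range is limited). The gripper opens to 85 mm and grips with 20 to 120 N. Pads are 22 mm wide; open, the fingers measure 114 mm over their backs; the gripper's body (76 mm by 85 mm) begins 54 mm behind the grasp point. The pads swing forward as they close: fully open they stand 13 mm farther back than shut.
Start: joints at [-78.633, 7.471, 85.268, -0, 87.261, -4.893], TCP at [168.024, -575.998, 231.292] pointing down, gripper open.
Joint ranges: [-169.43, 169.43], [-51.17, 129.36], [1.28, 143.12], [-76.62, 256.62], [0, 156.53], [-152.29, 152.29]. Speed limits (degrees/s): [136.94, 136.94, 159.86, 180, 180, 180].

## Interface

Orientations are given as [roll, pitch, yaw] about the fixed x, y, z axes, in that order (R = Rz(yaw) Ry(pitch) Rx(roll)).
In Python, from bench import monitor, cams, r gives the robot as it stands.
- The arm moves only by the tool jog_arm, never from a script. Its arguments are lists of equal length, an entry for each row: "offset": the shift along the tool's x, y, z in mm, a list of three; "delta_rot": the turn, a rotation vector about the tool's x, y, z in degrees, a list of three; "jaw": the opening in per cent of the stroke, from 0 (shut) to 100 (fully open). In form: {"offset": [[x, y, z], ...], "delta_rot": [[rx, ry, rz], ...], "jaw": [jaw, ...]}. A call has 1 to 20 rows; each row shifts and turns the pose as measured when the row begins, along the tool's axes as they then stand; what a row does not reach is not made up. A row lasts 1/10 s, in which the tool goes at most 50 mm and 8.59 degrees, less where a joint would pass 70% of its speed; a pose out of reach is approached as far as the arm can. A call is refused whole if a number of a shift passes 50 or a number of a turn 8.59, either way. A call with a gripper value outside its range is refused whole. The fingers move at their own pace and stop on an object; "newtons" is the grip in N (left out, the last holds). Time passes only in rows, so rows that do not move let the fingers close. It gives the time, the measured TCP pose, the force and the opening at its end, in the units of the state.
- monitor.sense(): the state, without advancing time (a new reading comes with each control period).
- cams.snapshot(name): name is "scene" or "side" or "wrist"; returns (picture, depth): 384x512x3 uint8, red, green, blue; 384x512 float32, mm along the optical axis (not along the pixel's ray), 0 where there is no reading.
- cams.camera_model(name): a dict with "K" (3x3 intrinsics, pixels), "k1" (the pictures are not rectified: a ray, as slopes to the right and down, at radius r is drawn at 1 + k1 r^2 times it, then the intrinsics apply), "camera_from_world" (4x4, takes a point from world to camera coordinates). Camera axes: x right, y down, z forward; pixel columns grow to the right and rows downward; lengths in mm; the calibration is good to about 2 mm. A picture is of the moment at which its call begins: read the wrist's pose just before it. camera_model takes no time and is no camera call; for the wrist camera it gives the pose at the moment of the call.
- r.hand_in(): hands the job in, once; it reports no verdict.
The state is a dict: "time": time; "joint_pos": joint angles; "qd": joint speeds; "joint_efforts": joint torques, N m; "tool_pos": TCP position; "tcp_rot": TCP orientation; "ft_force": force on the tool from outside, world axes, zero at the start; "wrist_torque": the same for the moment, N m; "finger_gap": finger opening in mm.
Only numpy, scipy, OpenCV 4.12 (cv2) and the standard library are available. Lean on these libraries where they do the work, as an engineer would, in place of code of your own. Each camera call takes 0.05 s, during which the arm holds its last target.

## Working session

There is one attempt and no reset: what is moved stays moved. The work goes in short steps, Python scripts to look and compute and a tool call to move; the robot and the scene stay as the last step left them, time stands still between calls to the robot, and variables do not carry over. Pictures are saved under pics/ and viewed, and the job is handed in when it is done.

Besides the shell and the picture viewer there is one more tool, called after "Emit:" by a JSON object that holds its "api" and its "payload". jog_arm: Moves the arm, as the interface text tells. Its arguments: {"type":"object","properties":{"offset":{"type":"array","items":{"type":"array","items":{"type":"number"}}},"delta_rot":{"type":"array","items":{"type":"array","items":{"type":"number"}}},"jaw":{"type":"array","items":{"type":"number"}},"newtons":{"type":"number"}},"required":["offset","delta_rot","jaw"]}

```bash
ls; mkdir -p pics
python3 - <<'E'
from bench import monitor, cams, r
import cv2,numpy as np
print(monitor.sense())
for n in ["scene","side","wrist"]:
    m=cams.camera_model(n); print(n,m)
    p,d=cams.snapshot(n)
    cv2.imwrite(f"pics/{n}0.png",p[:,:,::-1]); np.save(f"pics/{n}0d.npy",d)
E
```

```text
pics
{'time': 0.0, 'joint_pos': array([-7.86339589e+01,  7.51446868e+00,  8.53295748e+01, -1.26783006e-03,
        8.72621449e+01, -4.89244887e+00]), 'qd': array([ 0.03724012,  0.08131342, -0.01222535, -0.04998959, -0.07618832,
        0.01633244]), 'joint_efforts': array([ 3.75429427e-04, -5.69391310e+01, -5.00557745e+01,  6.65975861e-06,
        1.43874538e-02,  2.07130952e-06]), 'tool_pos': array([ 167.89286729, -575.45346032,  230.24827292]), 'tcp_rot': array([-1.79992205e+02,  1.05909494e-01, -7.37414411e+01]), 'ft_force': array([ 0.00622453,  0.21849633, -0.39984542]), 'wrist_torque': array([ 0.03962926, -0.03824841, -0.00083975]), 'finger_gap': 85.14128170858079}
scene {'K': array([[367.51552661,   0.        , 254.74796862],
       [  0.        , 367.51552661, 192.81092802],
       [  0.        ,   0.        ,   1.        ]]), 'k1': 0.008797723094388366, 'camera_from_world': array([[-5.62503252e-01, -8.26467981e-01,  2.32544229e-02,
         3.65369618e+02],
       [-3.88755117e-01,  2.39558789e-01, -8.89652205e-01,
         2.87625868e+02],
       [ 7.29698260e-01, -5.0947253
[... 551 characters left out ...]
176257e-01, -3.32205604e-01,
         1.03861750e+03],
       [ 0.00000000e+00,  0.00000000e+00,  0.00000000e+00,
         1.00000000e+00]])}
wrist {'K': array([[312.92852416,   0.        , 257.20096173],
       [  0.        , 312.92852416, 198.67199302],
       [  0.        ,   0.        ,   1.        ]]), 'k1': -0.056925336567011306, 'camera_from_world': array([[ 2.79946757e-01, -9.60013204e-01, -2.11196897e-03,
        -5.99241303e+02],
       [-9.26003656e-01, -2.70608411e-01,  2.63226741e-01,
        -3.36640707e+01],
       [-2.53272664e-01, -7.17337817e-02, -9.64731684e-01,
         3.78282134e+02],
       [ 0.00000000e+00,  0.00000000e+00,  0.00000000e+00,
         1.00000000e+00]])}
```

View pics/scene0.png

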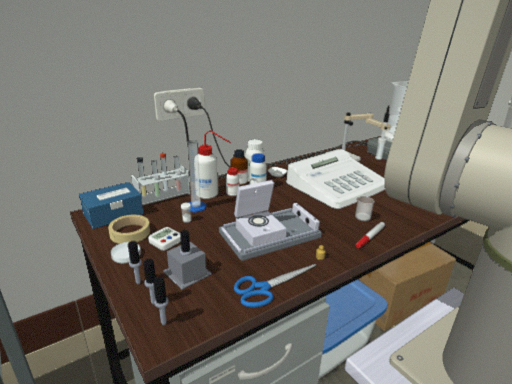

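View pics/side0.png

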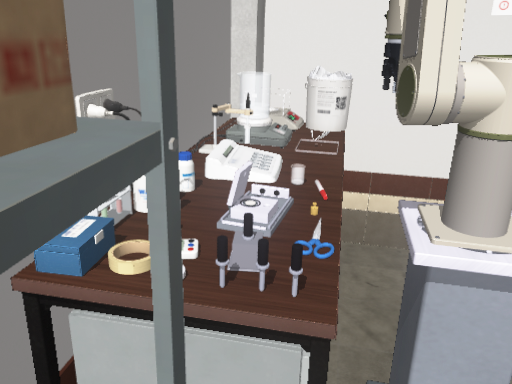

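View pics/wrist0.png

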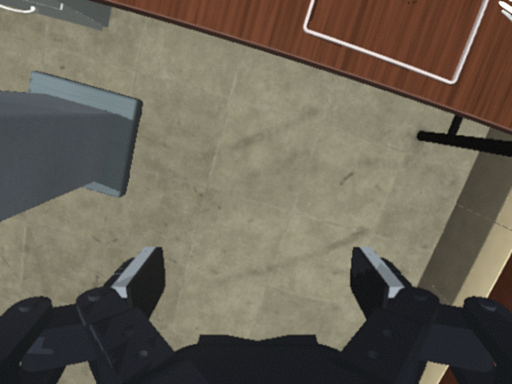

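```bash
cat > h.py <<'E'
import numpy as np,cv2
from bench import monitor,cams,r
def ray(m,u,v):
    K=m["K"];x=(u-K[0,2])/K[0,0];y=(v-K[1,2])/K[1,1]
    a,b=x,y
    for _ in range(10):
        s=1+m["k1"]*(a*a+b*b);a,b=x/s,y/s
    T=np.linalg.inv(m["camera_from_world"])
    return T[:3,3],T[:3,:3]@np.array([a,b,1.])
def atz(m,u,v,z):
    o,d=ray(m,u,v);return o+d*(z-o[2])/d[2]
def atd(m,u,v,dep):
    o,d=ray(m,u,v);return o+d*dep
def proj(m,P):
    P=np.asarray(P,float);c=m["camera_from_world"]@np.r_[P,1];a,b=c[0]/c[2],c[1]/c[2]
    s=1+m["k1"]*(a*a+b*b);K=m["K"];return np.array([K[0,0]*a*s+K[0,2],K[1,1]*b*s+K[1,2]])
def crop(img,x0,y0,x1,y1,f,name):
    c=img[y0:y1,x0:x1];cv2.imwrite(name,cv2.resize(c,None,fx=f,fy=f,interpolation=cv2.INTER_CUBIC))
E
python3 - <<'E'
from h import *
s=cv2.imread("pics/scene0.png");crop(s,210,170,340,270,6,"pics/c1.png");crop(s,100,220,230,330,5,"pics/c2.png")
s=cv2.imread("pics/side0.png");crop(s,190,150,340,300,4,"pics/c3.png")
for n in["scene","side"]:
    m=cams.camera_model(n);print(n,np.linalg.inv(m["camera_from_world"])[:3,3])
    d=np.load(f"pics/{n}0d.npy")
    for u,v in ([(134,247),(149,267),(159,284),(184,240),(186,212),(366,210),(320,253)] if n=="scene" else [(222,243),(248,222),(263,245),(296,255),(298,175),(314,210)]): print(u,v,d[v,u],atd(m,u,v,d[v,u]).round(1))
E
```

```text
scene [-102.71906981  526.34496366  509.91723697]
134 247 703.3854 [500.1 383.6  91.6]
149 267 654.2459 [429.2 380.   89.8]
159 284 606.1803 [369.9 383.9  96.1]
184 240 735.0399 [476.5 291.3  87.5]
186 212 948.37317 [669.8 201.6  29.3]
366 210 966.0069 [ 420.3 -196.5   36. ]
320 253 826.90796 [365.5  16.2  15.8]
side [ 326.51948183 1033.19706838  437.42466053]
222 243 739.3908 [505.4 393.6  92.6]
248 222 827.31964 [481.8 294.4  90.5]
263 245 732.35913 [435.7 386.4  94.3]
296 255 721.41766 [378.9 390.   85. ]
298 175 1289.5851 [ 435.7 -194.1   31.9]
314 210 1082.1887 [371.2  23.   15.6]
```

View pics/c1.png

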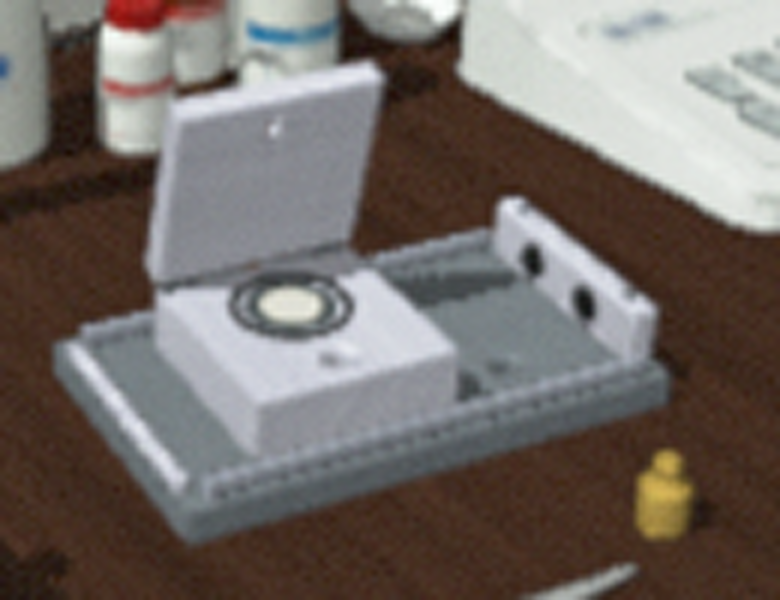

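View pics/c2.png

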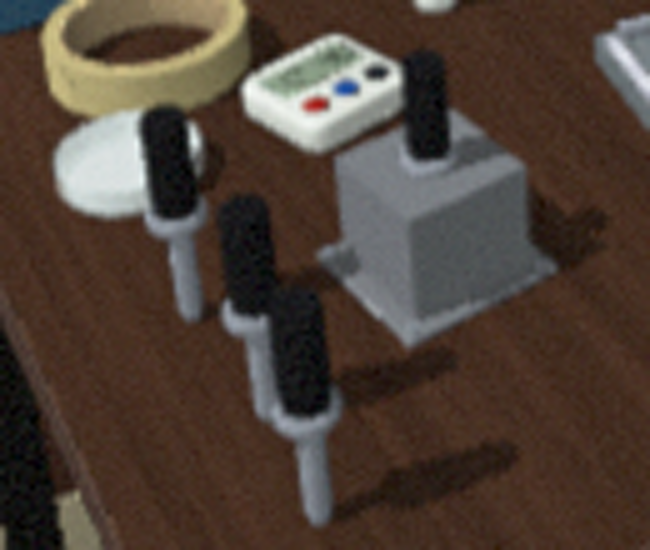

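View pics/c3.png

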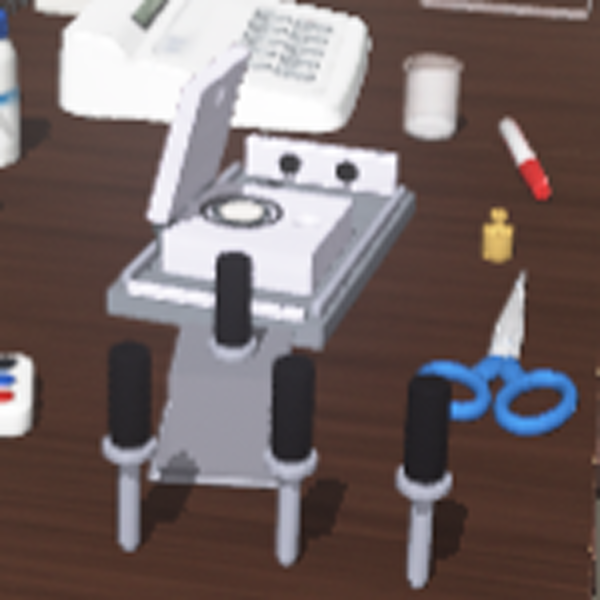

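```bash
cat > fit.py <<'E'
from h import *
from scipy.optimize import least_squares
ms,mi=cams.camera_model("scene"),cams.camera_model("side")
c1=lambda x,y:(210+x/6-.4,170+y/6-.4)
c3=lambda x,y:(190+x/4-.4,150+y/4-.4)
# (cam,pixel, bed-local point or func of q)
obs=[(ms,c1(195,540),(-65,110,0)),(ms,c1(60,370),(65,110,0)),(ms,c1(667,398),(-65,-110,0)),
(ms,c1(258,408),('c',-46,45,40)),(ms,c1(458,352),('c',-46,-45,40)),(ms,c1(160,292),('c',46,45,40)),(ms,c1(258,448),('c',-46,45,14)),
(ms,c1(340,358),('c',-30,0,40)),(ms,c1(655,310),(-52.5,-98,40)),(ms,c1(500,208),(52.5,-98,40)),
(mi,c3(325,345),(-65,110,0)),(mi,c3(108,310),(65,110,0)),
(mi,c3(312,252),('c',-46,45,40)),(mi,c3(165,228),('c',46,45,40)),(mi,c3(312,290),('c',-46,45,14)),
(mi,c3(397,155),(-52.5,-98,40)),(mi,c3(247,138),(52.5,-98,40))]
def W(p,l):
    x,y,yaw,q=p
    if l[0]=='c': l=(l[1],l[2]+(50-8+0)-1000*0,l[3]) if 0 else (l[1],l[2]+q,l[3])
    c,s=np.cos(yaw),np.sin(yaw)
    return np.array([x+c*l[0]-s*l[1],y+s*l[0]+c*l[1],l[2]])
def res(p): return np.concatenate([proj(m,W(p,l))-np.array(px) for m,px,l in obs])
if __name__=="__main__":
    for m,px,l in obs: print(l,atz(m,*px,l[-1]).round(1))
    s=least_squares(res,[500,50,0,40],loss='soft_l1');print(s.x,np.degrees(s.x[2]));print(s.fun.reshape(-1,2).round(1))
    dz=np.load("pics/scene0d.npy")
    # pin stand top corners c2
    c2=lambda x,y:(100+x/5-.4,220+y/5-.4)
    for p,z in [((410,222),54),((525,160),54),((337,157),54),((410,318),4),((410,345),4),((555,268),4),((320,255),4),((428,162),59),((425,58),104),((428,120),79)]: print(p,z,atz(ms,*c2(*p),z).round(1))
    for p,z in [((233,260),104),((235,345),59)]: print(p,z,atz(mi,*c3(*p),z).round(1))
E
python3 fit.py
```

```text
(-65, 110, 0) [456.6 165.6  -0. ]
(65, 110, 0) [584.3 151.4   0. ]
(-65, -110, 0) [431.8 -51.    0. ]
('c', -46, 45, 40) [467.9 130.6  40. ]
('c', -46, -45, 40) [458.2  42.   40. ]
('c', 46, 45, 40) [559.4 117.6  40. ]
('c', -46, 45, 14) [476.8 124.   14. ]
('c', -30, 0, 40) [479.5  84.   40. ]
(-52.5, -98, 40) [440.1 -46.4  40. ]
(52.5, -98, 40) [540.8 -47.6  40. ]
(-65, 110, 0) [456.6 161.1   0. ]
(65, 110, 0) [587.2 148.2   0. ]
('c', -46, 45, 40) [471.8 124.9  40. ]
('c', 46, 45, 40) [562.4 112.3  40. ]
('c', -46, 45, 14) [471.6 120.4  14. ]
(-52.5, -98, 40) [444.9 -49.8  40. ]
(52.5, -98, 40) [548.4 -55.7  40. ]
[ 5.07595312e+02  4.87597221e+01 -1.19892929e-01  2.93879601e+01] -6.869358852829063
[[ 0.1  0.1]
 [ 0.2 -0.3]
 [ 1.   0.2]
 [ 0.2 -0.9]
 [ 0.6 -0.7]
 [-0.4 -0.5]
 [-0.   1.8]
 [ 0.4 -0.7]
 [-2.3 -0.2]
 [ 0.4 -1.8]
 [-0.2  0.9]
 [ 0.5  0.4]
 [ 0.2  0.6]
 [-0.4  0.8]
 [-0.2  1.4]
 [ 0.1  1. ]
 [ 0.1  0.1]]
(410, 222) 54 [449.3 311.2  54. ]
(525, 160) 54 [461.4 254.6  54. ]
(337, 157) 54 [504.6 318.7  54. ]
(410, 318) 4 [452.9 313.1   4. ]
(410, 345) 4 [438.3 319.7   4. ]
(555, 268) 4 [448.8 249.2   4. ]
(320, 255) 4 [509.8 328.6   4. ]
(428, 162) 59 [475.1 291.3  59. ]
(425, 58) 104 [481.5 286.6 104. ]
(428, 120) 79 [475.3 289.9  79. ]
(233, 260) 104 [483.2 290.4 104. ]
(235, 345) 59 [481.5 289.8  59. ]
```

Run:
```python
from h import *
from fit import W
m=cams.camera_model("wrist");print("wristcam",np.linalg.inv(m["camera_from_world"])[:3,3], monitor.sense()["tool_pos"])
ms=cams.camera_model("scene");d=np.load("pics/scene0d.npy")
g={}
for v in range(384):
  for u in range(400):
    if d[v,u]>0:
      P=atd(ms,u,v,d[v,u])
      if 350<P[0]<800 and -350<P[1]<350 and P[2]<450:
        k=(int(P[0]//25),int(P[1]//25));g[k]=max(g.get(k,0),P[2])
print("      "+" ".join(f"{y*25:4d}" for y in range(13,-15,-1)))
for x in range(31,13,-1): print(f"{x*25:5d} "+" ".join(f"{int(g.get((x,y),-1)):4d}" for y in range(13,-15,-1)))
# lid points
c1=lambda x,y:(210+x/6-.4,170+y/6-.4)
for p in [(165,105),(375,68),(270,180),(155,265),(340,235),(275,128)]:
    u,v=c1(*p);P=atd(ms,u,v,d[round(v),round(u)])
    e=P[:2]-[507.6,48.8];c,s=np.cos(.1199),np.sin(.1199);print(p,P.round(1),"local",(c*e[0]-s*e[1]).round(1),(s*e[0]+c*e[1]).round(1))
```

```text
wristcam [ 232.39898568 -557.29286062  372.66817187] [ 167.95211744 -575.57223859  230.46112441]
       325  300  275  250  225  200  175  150  125  100   75   50   25    0  -25  -50  -75 -100 -125 -150 -175 -200 -225 -250 -275 -300 -325 -350
  775   61   60   61    1    1    1    2    1  239  149  196  236  173    0  111  111  111  128  128    1   12    8   14   -1   -1   -1   -1   -1
  750   61   61   60    2    1    0    1    7    0  117  150  197  184   78   83   85  107  108   -1    0   13   13   13   -1   -1   -1   -1   -1
  725   25   24    1    1    1    1    0  192  192    6    2    1  182   78   56   82  108  107    1    0    0    0   -1   -1   -1   -1   -1   -1
  700    2   26   24    1    1    1    0  193  193    6    0    1    1    0   -1   -1   86   82    1    1   70   71   71   71   71   72   71   71
  675    0   25   25    1    2   47   47    2    1    0    1    1    0   -1   -1   -1   -1    0    0    1   70   71   71   70   70   70   69   70
  650   25   24   14   16    0   46   46    1    1    1    1    0   -1   -1   -1   -1    0    1    0    2   67   63   64   65  
[... 1355 characters left out ...]
  1    0    7    2    1    1    0    1    0    0    1    1    1    1    2    2    0    0   55   55    0    0    1    1    0
  375    1    1    1    1   10    9    9    0    0    1    1    1    1   28    0    1    1    1    1    0   11   15   15    1    0    0    0   -1
  350    1    2    1    1    8   10   10   10    7    7    7    6    5   30    1    1    1   14   15   16   16   15   13    0    0    0   -1   -1
(165, 105) [732.8   7.7  24.3] local 228.5 -13.9
(375, 68) [537.1  29.1 128.9] local 31.7 -16.0
(270, 180) [545.7  73.5  86. ] local 34.9 29.1
(155, 265) [564.  117.1  50.4] local 47.8 74.6
(340, 235) [551.6  32.2  45. ] local 45.7 -11.2
(275, 128) [547.6  70.4 108.1] local 37.1 26.3
```

```bash
cat > plan.py <<'E'
from h import *
from scipy.spatial.transform import Rotation as Ro
import json
B=np.array([507.6,48.8]);YAW=np.radians(-6.87)
def L2W(x,y):
    c,s=np.cos(YAW),np.sin(YAW);return B+[c*x-s*y,s*x+c*y]
def W2L(x,y):
    c,s=np.cos(YAW),np.sin(YAW);e=np.array([x,y])-B;return np.array([c*e[0]+s*e[1],-s*e[0]+c*e[1]])
def plan(segs,jaw,p=None,R=None):
    """segs: (target xyz, target yaw or None, rows)"""
    st=monitor.sense()
    p=np.array(st["tool_pos"]) if p is None else p
    R=Ro.from_euler('xyz',st["tcp_rot"],degrees=True) if R is None else R
    off=[];rot=[]
    for tgt,yaw,n in segs:
        tgt=np.array(tgt,float)
        Rt=R if yaw is None else Ro.from_euler('xyz',[180,0,yaw],degrees=True)
        for k in range(n):
            left=n-k
            w=(tgt-p)/left; rv=(R.inv()*Rt).as_rotvec()/left
            o=R.inv().apply(w);d=np.degrees(rv)
            off.append([round(float(a),1) for a in o]);rot.append([round(float(a),1) for a in d])
            p=p+R.apply(np.array(off[-1]));R=R*Ro.from_rotvec(np.radians(rot[-1]))
    print(json.dumps({"offset":off,"delta_rot":rot,"jaw":[jaw]*len(off)}))
E
python3 - <<'E'
from plan import *
w=L2W(95,29.4);print(w)
plan([((350,-300,235),-35,9),((*w,235),-6.9,10)],0)
E
```

```text
[605.43465065  66.62529471]
{"offset": [[-23.7, -28.0, -0.5], [-21.6, -29.7, -0.5], [-19.3, -31.2, -0.5], [-16.9, -32.6, -0.5], [-14.4, -33.8, -0.4], [-11.8, -34.7, -0.5], [-9.2, -35.5, -0.4], [-6.5, -36.1, -0.5], [-3.7, -36.5, -0.4], [-0.1, -44.7, -0.0], [2.0, -44.6, -0.0], [4.2, -44.5, -0.0], [6.4, -44.2, -0.1], [8.6, -43.9, -0.0], [10.7, -43.4, -0.1], [12.8, -42.8, -0.0], [14.8, -42.1, -0.1], [16.9, -41.4, -0.0], [19.0, -40.5, -0.1]], "delta_rot": [[-0.0, 0.0, -4.3], [-0.0, 0.0, -4.3], [-0.0, 0.0, -4.3], [-0.0, 0.0, -4.3], [-0.0, 0.0, -4.3], [-0.0, 0.0, -4.3], [-0.0, 0.0, -4.3], [-0.0, 0.0, -4.3], [-0.1, 0.1, -4.3], [0.0, -0.0, -2.8], [0.0, -0.0, -2.8], [0.0, -0.0, -2.8], [0.0, -0.0, -2.8], [0.0, -0.0, -2.8], [0.0, -0.0, -2.8], [0.0, -0.0, -2.8], [0.0, -0.0, -2.8], [0.0, -0.0, -2.9], [0.1, -0.0, -2.8]], "jaw": [0, 0, 0, 0, 0, 0, 0, 0, 0, 0, 0, 0, 0, 0, 0, 0, 0, 0, 0]}
```

Emit:
{"api": "jog_arm", "payload": {"offset": [[-24,-28,-0.5],[-22,-30,-0.5],[-19,-31,-0.5],[-17,-33,-0.5],[-14,-34,-0.5],[-12,-35,-0.5],[-9,-35.5,-0.5],[-6.5,-36,-0.5],[-4,-36.5,-0.5],[0,-45,0],[2,-44.5,0],[4,-44.5,0],[6.5,-44,0],[8.5,-44,0],[11,-43.5,0],[13,-43,0],[15,-42,0],[17,-41.5,0],[19,-40.5,0]], "delta_rot": [[0,0,-4.3],[0,0,-4.3],[0,0,-4.3],[0,0,-4.3],[0,0,-4.3],[0,0,-4.3],[0,0,-4.3],[0,0,-4.3],[0,0,-4.3],[0,0,-2.8],[0,0,-2.8],[0,0,-2.8],[0,0,-2.8],[0,0,-2.8],[0,0,-2.8],[0,0,-2.8],[0,0,-2.8],[0,0,-2.8],[0,0,-2.8]], "jaw": [0,0,0,0,0,0,0,0,0,0,0,0,0,0,0,0,0,0,0]}}

```text
time: 2.05
tool_pos: [602.3, 101.6, 231.4]
tcp_rot: [-179.7, 0.2, -4.8]
ft_force: [0.1, -1.3, 0.4]
finger_gap: -0.1
```

Run:
```python
from plan import *
print({k:v for k,v in monitor.sense().items() if k in("tool_pos","tcp_rot","qd")})
m=cams.camera_model("wrist")
p,d=cams.snapshot("wrist");cv2.imwrite("pics/w1.png",p[:,:,::-1]);np.save("pics/w1d.npy",d);np.save("pics/w1m.npy",m,allow_pickle=True)
print(monitor.sense()["tool_pos"])
w=L2W(95,29.4)
plan([((*w,235),-6.9,2),((*w,113),None,4)],0)
```

```text
{'qd': array([ 36.37477075,  46.59709796, -50.62372354,  -0.19015213,
         3.54871576,   7.36821025]), 'tool_pos': array([602.30859401, 101.60961435, 231.41183877]), 'tcp_rot': array([-179.74414763,    0.19042335,   -4.84710387])}
[604.10700127 107.42534227 229.98004832]
{"offset": [[2.2, 20.3, -2.7], [2.7, 20.2, -2.6], [0.0, -0.0, 30.5], [0.0, -0.0, 30.5], [0.0, -0.1, 30.5], [0.1, -0.0, 30.5]], "delta_rot": [[-0.2, 0.1, 1.2], [-0.3, 0.1, 1.2], [0.0, 0.0, 0.0], [0.0, 0.0, 0.0], [0.0, 0.0, 0.0], [0.0, 0.0, 0.0]], "jaw": [0, 0, 0, 0, 0, 0]}
```

View pics/w1.png

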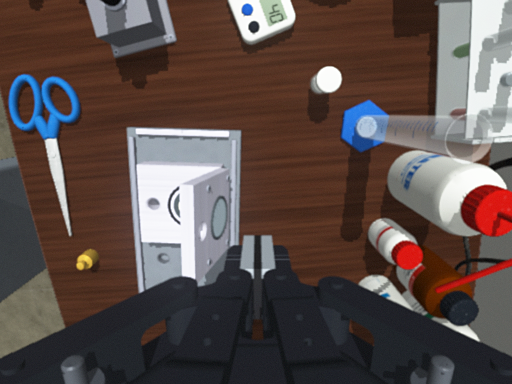

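Emit:
{"api": "jog_arm", "payload": {"offset": [[0,20,-3],[0,15,-2],[0,5,0],[0,0,0]], "delta_rot": [[0,0,1.2],[0,0,0.9],[0,0,0],[0,0,0]], "jaw": [0,0,0,0]}}

```text
time: 2.5
tool_pos: [599.8, 66.7, 232.5]
tcp_rot: [-179.6, 0.5, -6.5]
ft_force: [-1.4, -0.8, 0.4]
finger_gap: 0.1
```

Run:
```python
from plan import *
print({k:v for k,v in monitor.sense().items() if k in("tool_pos","tcp_rot","qd")})
m=cams.camera_model("wrist")
p,d=cams.snapshot("wrist");cv2.imwrite("pics/w2.png",p[:,:,::-1]);np.save("pics/w2d.npy",d)
import pickle;pickle.dump(m,open("pics/w2m.pkl","wb"))
crop(cv2.imread("pics/w2.png"),100,110,290,310,3,"pics/w2c.png")
w=L2W(95,29.4);print(w)
plan([((*w,235),-6.9,1),((*w,113),None,5)],0)
```

```text
{'qd': array([-1.20249947, -0.77008118,  0.54870574, -0.08829681,  0.08823956,
        0.14867634]), 'tool_pos': array([599.77740825,  66.72343751, 232.50096817]), 'tcp_rot': array([-179.60297655,    0.46103691,   -6.53995766])}
[605.43465065  66.62529471]
{"offset": [[5.6, -0.4, -2.4], [0.0, -0.0, 24.4], [0.0, -0.0, 24.4], [0.0, -0.0, 24.4], [0.0, -0.0, 24.4], [0.1, -0.0, 24.4]], "delta_rot": [[-0.4, 0.4, 0.4], [0.0, 0.0, 0.0], [0.0, 0.0, 0.0], [0.0, 0.0, 0.0], [0.0, 0.0, 0.0], [0.0, 0.0, 0.0]], "jaw": [0, 0, 0, 0, 0, 0]}
```

View pics/w2c.png

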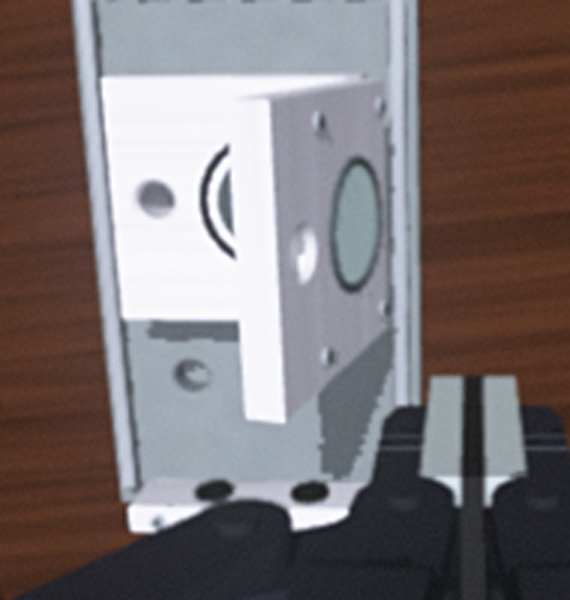

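Run:
```python
from plan import *
import pickle;m=pickle.load(open("pics/w2m.pkl","rb"))
f=lambda x,y:(100+x/3-.3,110+y/3-.3)
for n,p,z in [("chole",(155,199),40),("lockhole",(193,375),14),("c+y-x",(102,77),40),("c-y-x",(122,319),40),("stop in?",(150,481),40),("lid edge L",(243,97),130)]:
    P=atz(m,*f(*p),z);print(n,P.round(1),W2L(*P[:2]).round(1))
```

```text
chole [483.5  82.1  40. ] [-27.9  30.2]
lockhole [474.8   3.7  14. ] [-27.2 -48.7]
c+y-x [473.1 127.7  40. ] [-43.7  74.2]
c-y-x [461.6  38.2  40. ] [-44.4 -16. ]
stop in? [458.3 -29.7  40. ] [-39.6 -83.8]
lid edge L [545.5 119.3 130. ] [29.2 74.5]
```

Emit:
{"api": "jog_arm", "payload": {"offset": [[5,0,5],[0,0,20],[0,0,25],[0,0,25],[0,0,15],[0,0,5],[0,0,0]], "delta_rot": [[-0.4,0.4,0.4],[0,0,0],[0,0,0],[0,0,0],[0,0,0],[0,0,0],[0,0,0]], "jaw": [0,0,0,0,0,0,0]}}

```text
time: 3.25
tool_pos: [606.9, 64.4, 136.4]
tcp_rot: [180.0, -0.4, -7.3]
ft_force: [0.1, -0.0, 0.7]
finger_gap: 0.0
```

Emit:
{"api": "jog_arm", "payload": {"offset": [[0,0,10],[0,0,10],[-5,0,3],[-12,0,0],[-15,0,0],[-15,0,0],[-15,0,1],[-15,0,3],[-12,0,3],[-8,0,3],[0,0,0]], "delta_rot": [[0,0,0],[0,0,0],[0,0,0],[0,0,0],[0,0,0],[0,0,0],[0,0,0],[0,0,0],[0,0,0],[0,0,0],[0,0,0]], "jaw": [0,0,0,0,0,0,0,0,0,0,0]}}

```text
time: 4.35
tool_pos: [511.0, 77.3, 104.9]
tcp_rot: [-179.9, -1.1, -7.3]
ft_force: [1.5, 0.0, 0.3]
finger_gap: -0.1
```

Run:
```python
from plan import *
p,d=cams.snapshot("side");s=cv2.imread
crop(p[:,:,::-1],190,100,340,240,4,"pics/s2.png")
print(W2L(*monitor.sense()["tool_pos"][:2]),monitor.sense()["tool_pos"][2])
```

```text
[ 0.56449407 28.70918696] 105.2693836746212
```

View pics/s2.png

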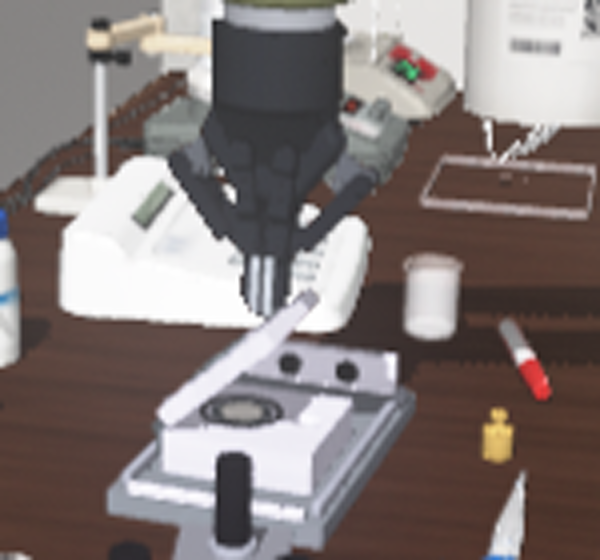

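Emit:
{"api": "jog_arm", "payload": {"offset": [[-4,0,6],[-3,0,8],[-3,0,8],[-2,0,8],[-2,0,8],[-1,0,7],[0,0,5],[0,0,2],[0,0,0]], "delta_rot": [[0,0.8,0],[0,0,0],[0,0,0],[0,0,0],[0,0,0],[0,0,0],[0,0,0],[0,0,0],[0,0,0]], "jaw": [0,0,0,0,0,0,0,0,0]}}

```text
time: 5.3
tool_pos: [497.9, 79.4, 50.1]
tcp_rot: [-179.9, -1.9, -7.3]
ft_force: [-8.7, -1.1, 15.6]
finger_gap: -0.2
```

Emit:
{"api": "jog_arm", "payload": {"offset": [[0,0,-10],[0,0,-20],[3,-5,-12],[3,-15,-3],[3,-20,0],[3,-20,0],[0,-15,0],[0,-7,0],[0,0,0]], "delta_rot": [[0,0,0],[0,0.8,0],[0,0.8,0],[0,0,0],[0,0,0],[0,0,0],[0,0,0],[0,0,0],[0,0,0]], "jaw": [0,0,0,0,0,0,0,0,0]}}

```text
time: 6.2
tool_pos: [521.0, 166.9, 95.6]
tcp_rot: [-179.8, -3.6, -7.4]
ft_force: [1.4, 0.7, -0.2]
finger_gap: -0.2
```

Run:
```python
from plan import *
p,d=cams.snapshot("scene")
crop(p[:,:,::-1],180,120,340,270,4,"pics/s3.png")
s=monitor.sense();print(W2L(*s["tool_pos"][:2]),s["tool_pos"][2],s["tcp_rot"])
```

```text
[ -0.94417474 118.31434884] 95.47867933730141 [-179.84975045   -3.56659157   -7.39170923]
```

View pics/s3.png

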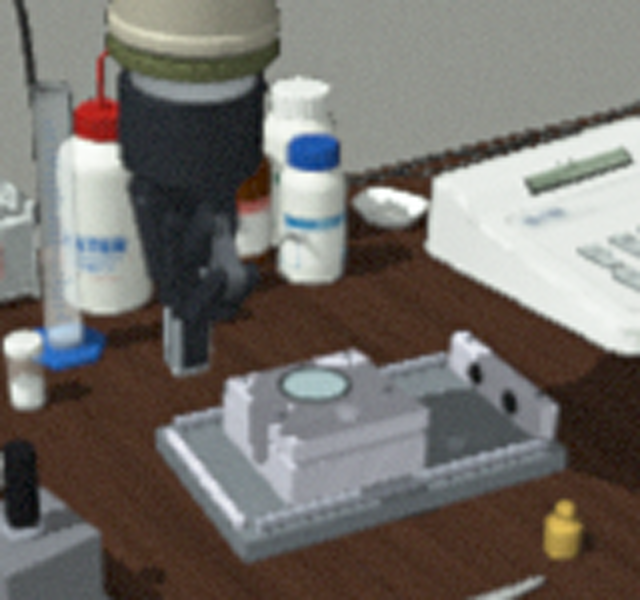

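Emit:
{"api": "jog_arm", "payload": {"offset": [[0,2,10],[0,2,20],[0,0,18],[0,0,10],[0,0,3],[0,0,0]], "delta_rot": [[0,-1.8,0],[0,-1.8,0],[0,0,0],[0,0,0],[0,0,0],[0,0,0]], "jaw": [0,0,0,0,0,0]}}

```text
time: 6.85
tool_pos: [521.5, 160.1, 32.3]
tcp_rot: [-179.9, 0.2, -7.5]
ft_force: [-0.2, -0.5, 0.3]
finger_gap: -0.3
```

Emit:
{"api": "jog_arm", "payload": {"offset": [[0,8,2],[0,12,1],[0,12,0],[0,12,0],[0,12,0],[0,12,0],[0,10,0],[0,6,0],[0,0,0]], "delta_rot": [[0,0,-0.5],[0,0,0],[0,0,0],[0,0,0],[0,0,0],[0,0,0],[0,0,0],[0,0,0],[0,0,0]], "jaw": [0,0,0,0,0,0,0,0,0]}}

```text
time: 7.75
tool_pos: [511.6, 69.2, 31.7]
tcp_rot: [-179.8, -0.1, -7.0]
ft_force: [-1.3, 1.3, -0.3]
finger_gap: 0.0
```

Run:
```python
from plan import *
s=monitor.sense();print(W2L(*s["tool_pos"][:2]),s["tool_pos"][2],s["tcp_rot"],s["ft_force"])
```

```text
[ 1.48668839 20.7068439 ] 31.696756655530546 [-1.79768826e+02 -8.05291721e-02 -6.99115711e+00] [-1.29757699  1.31830992 -0.3361561 ]
```

Emit:
{"api": "jog_arm", "payload": {"offset": [[0,4,0],[0,4,0],[0,4,0],[0,4,0],[0,3,0],[0,3,0]], "delta_rot": [[0,0,0],[0,0,0],[0,0,0],[0,0,0],[0,0,0],[0,0,0]], "jaw": [0,0,0,0,0,0]}}

```text
time: 8.35
tool_pos: [509.7, 54.5, 32.0]
tcp_rot: [-179.0, -0.1, -6.9]
ft_force: [2.4, 18.8, -3.7]
finger_gap: -0.1
```

Emit:
{"api": "jog_arm", "payload": {"offset": [[0,-4,0],[0,-6,-5],[0,-2,-25],[0,0,-35],[0,0,-40],[0,0,-30],[0,0,-12],[0,0,0],[0,0,0]], "delta_rot": [[-0.5,0,0],[0,0,0],[0,0,0],[0,0,0],[0,0,0],[0,0,0],[0,0,0],[0,0,0],[0,0,0]], "jaw": [0,50,80,80,80,80,80,80,80]}}

```text
time: 9.25
tool_pos: [509.8, 64.7, 184.6]
tcp_rot: [-179.8, -0.1, -6.9]
ft_force: [-0.6, 0.2, -1.0]
finger_gap: 68.3
```

Run:
```python
from plan import *
import pickle
s=monitor.sense();print(W2L(*s["tool_pos"][:2]),s["tool_pos"],s["tcp_rot"],s["ft_force"])
m=cams.camera_model("wrist");pickle.dump(m,open("pics/w3m.pkl","wb"))
p,d=cams.snapshot("wrist");cv2.imwrite("pics/w3.png",p[:,:,::-1]);np.save("pics/w3d.npy",d)
p,d=cams.snapshot("scene");cv2.imwrite("pics/s4.png",p[:,:,::-1]);
crop(p[:,:,::-1],210,180,340,270,6,"pics/s4c.png")
```

```text
[ 0.31664848 16.04246394] [509.83332664  64.68940425 184.5664821 ] [-1.79765925e+02 -5.96799070e-02 -6.85347552e+00] [-0.62742132  0.19395926 -0.96577575]
```

View pics/w3.png

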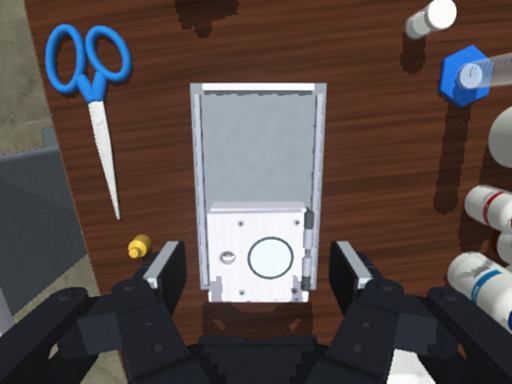

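View pics/s4c.png

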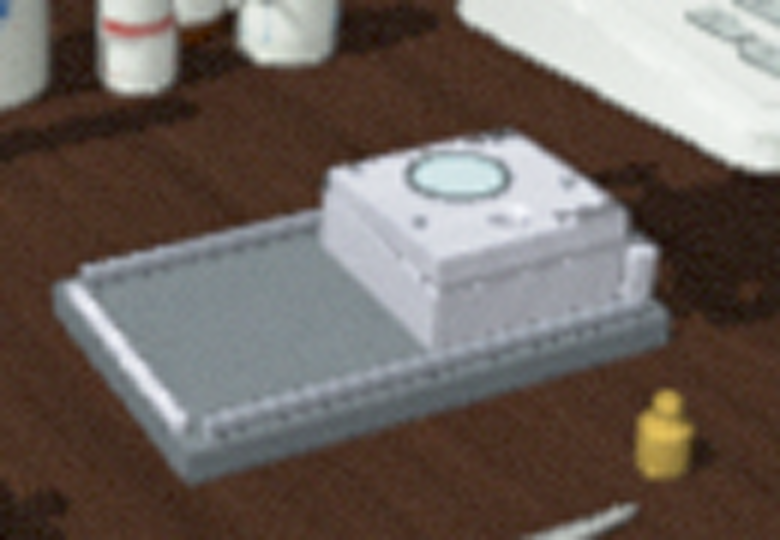

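Run:
```python
from plan import *
import pickle
p=cv2.imread("pics/w3.png");crop(p,195,195,325,310,5,"pics/w3c.png")
```

```text
(no output)
```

View pics/w3c.png

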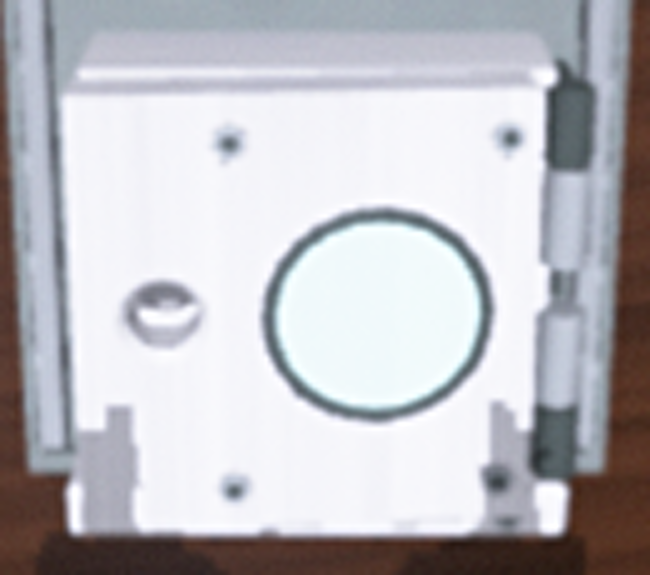

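Run:
```python
from plan import *
import pickle
m=pickle.load(open("pics/w3m.pkl","rb"))
f=lambda x,y:(195+x/5-.4,195+y/5-.4)
for n,p,z in [("lidhole",f(163,314),57),("lid c -x+y",f(64,93),58),("lid c -x-y",f(68,533),58),("win",f(378,313),54),("far stop corner",f(570,535),40)]:
    P=atz(m,*p,z);print(n,P.round(1),W2L(*P[:2]).round(1))
for l in [(-30,-52)]: print(L2W(*l))
d=np.load("pics/w3d.npy");print([atd(m,u,v,d[v,u]).round(1) for u,v in [(215,250),(270,258),(300,230),(220,290)]])
plan([((481,288,190),-7,8)],70)
```

```text
lidhole [474.7   4.6  57. ] [-27.4 -47.8]
lid c -x+y [463.4  50.3  58. ] [-44.   -3.8]
lid c -x-y [449.3 -39.5  58. ] [-47.3 -94.7]
win [515.   -1.5  54. ] [ 13.3 -49.1]
far stop corner [549.4 -64.1  40. ] [  55. -107.]
[471.59531189   0.76186479]
[array([464.2,  12.8,  55.6]), array([514.7,  -2.7,  53.3]), array([545.7,  21.7,  51.8]), array([462.2, -30.2,  55.2])]
{"offset": [[-6.8, -27.3, -0.7], [-6.8, -27.3, -0.7], [-6.8, -27.3, -0.7], [-6.9, -27.3, -0.7], [-6.8, -27.3, -0.7], [-6.9, -27.3, -0.7], [-6.8, -27.3, -0.7], [-6.9, -27.2, -0.7]], "delta_rot": [[-0.0, 0.0, 0.0], [-0.0, 0.0, 0.0], [-0.0, 0.0, 0.0], [-0.0, 0.0, 0.0], [-0.1, 0.0, 0.0], [-0.0, 0.0, 0.0], [-0.1, 0.0, 0.1], [-0.0, 0.0, 0.0]], "jaw": [70, 70, 70, 70, 70, 70, 70, 70]}
```

Emit:
{"api": "jog_arm", "payload": {"offset": [[-4,-15,0],[-7,-27,0],[-7,-27,0],[-7,-27,0],[-7,-27,0],[-6,-27,0],[-6,-20,0],[-3,-10,0],[0,0,0],[0,0,0]], "delta_rot": [[0,0,0],[0,0,0],[0,0,0],[0,0,0],[0,0,0],[0,0,0],[0,0,0],[0,0,0],[0,0,0],[0,0,0]], "jaw": [75,75,75,75,75,75,75,75,75,75]}}

```text
time: 10.35
tool_pos: [473.7, 251.3, 164.1]
tcp_rot: [179.5, 1.6, -7.0]
ft_force: [0.4, -0.6, -0.7]
finger_gap: 64.2
```

Run:
```python
from plan import *
import pickle
s=monitor.sense();print(s["tool_pos"],s["tcp_rot"])
m=cams.camera_model("wrist");pickle.dump(m,open("pics/w4m.pkl","wb"))
p,d=cams.snapshot("wrist");cv2.imwrite("pics/w4.png",p[:,:,::-1]);np.save("pics/w4d.npy",d)
```

```text
[473.71141193 251.34321877 164.05505469] [179.46835534   1.64585351  -7.01824215]
```

View pics/w4.png

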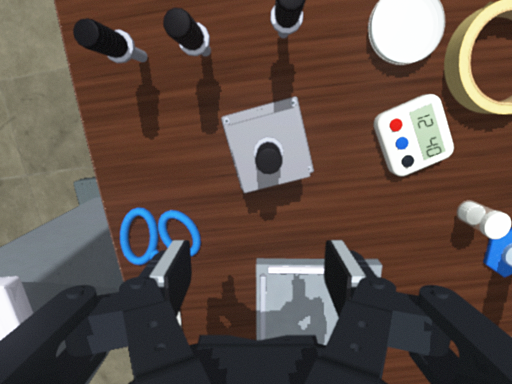

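Run:
```python
from plan import *
p=cv2.imread("pics/w4.png");crop(p,215,90,325,200,5,"pics/w4c.png")
```

```text
(no output)
```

View pics/w4c.png

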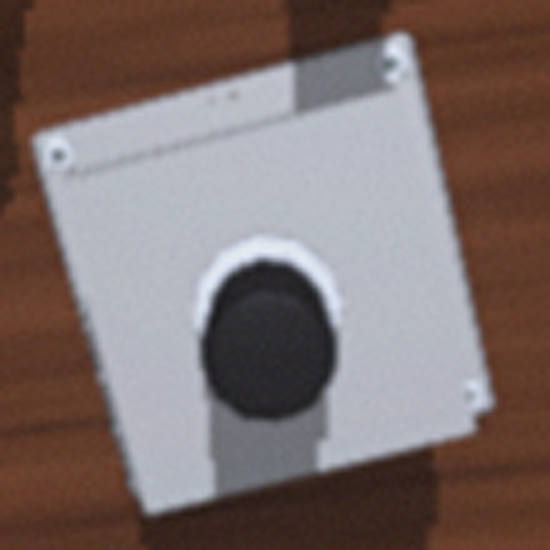

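Run:
```python
from plan import *
import pickle
m=pickle.load(open("pics/w4m.pkl","rb"))
f=lambda x,y:(215+x/5-.4,90+y/5-.4)
for n,p,z in [("top",f(268,355),104),("flange",f(268,310),59),("s1",f(495,405),54),("s2",f(150,515),54),("s3",f(67,172),54),("s4",f(418,80),54)]:
    print(n,atz(m,*p,z).round(1))
```

```text
top [484.  286.8 104. ]
flange [484.2 286.9  59. ]
s1 [519.1 266.7  54. ]
s2 [460.9 254.8  54. ]
s3 [455.2 311.7  54. ]
s4 [511.2 318.9  54. ]
```

Emit:
{"api": "jog_arm", "payload": {"offset": [[2,-10,0],[2,-13,-1],[1,-8,-1],[0,-4,0],[0,0,0],[0,0,0]], "delta_rot": [[0.3,0.8,0],[0.2,0.8,0],[0,0,0],[0,0,0],[0,0,0],[0,0,0]], "jaw": [75,75,75,75,75,75]}}

```text
time: 11.0
tool_pos: [485.2, 286.2, 166.5]
tcp_rot: [-180.0, -0.2, -7.2]
ft_force: [0.5, -0.2, -0.0]
finger_gap: 64.0
```

Run:
```python
from plan import *
s=monitor.sense();print(s["tool_pos"],s["tcp_rot"])
plan([((483.5,288,120),-7,2)],75)
```

```text
[485.24272663 286.24919018 166.52512028] [-1.79961002e+02 -1.71941782e-01 -7.22552421e+00]
{"offset": [[-1.0, -0.7, 23.3], [-1.0, -0.8, 23.2]], "delta_rot": [[-0.0, -0.1, -0.1], [-0.0, -0.1, -0.1]], "jaw": [75, 75]}
```

Emit:
{"api": "jog_arm", "payload": {"offset": [[-1,-1,10],[-1,-1,20],[0,0,20],[0,0,18],[0,0,10],[0,0,4],[0,0,0],[0,0,0]], "delta_rot": [[0,0,0],[0,0,0],[0,0,0],[0,0,0],[0,0,0],[0,0,0],[0,0,0],[0,0,0]], "jaw": [75,75,75,75,75,75,75,75]}}

```text
time: 11.8
tool_pos: [483.3, 287.5, 79.5]
tcp_rot: [-180.0, -0.2, -7.3]
ft_force: [0.5, -0.5, 0.6]
finger_gap: 64.0
```

Run:
```python
from plan import *
s=monitor.sense();print(s["tool_pos"],s["tcp_rot"])
p,d=cams.snapshot("side");crop(p[:,:,::-1],190,120,310,270,4,"pics/s5.png")
```

```text
[483.3172923  287.51562562  79.49914569] [-1.79985411e+02 -1.66224597e-01 -7.28958826e+00]
```

View pics/s5.png

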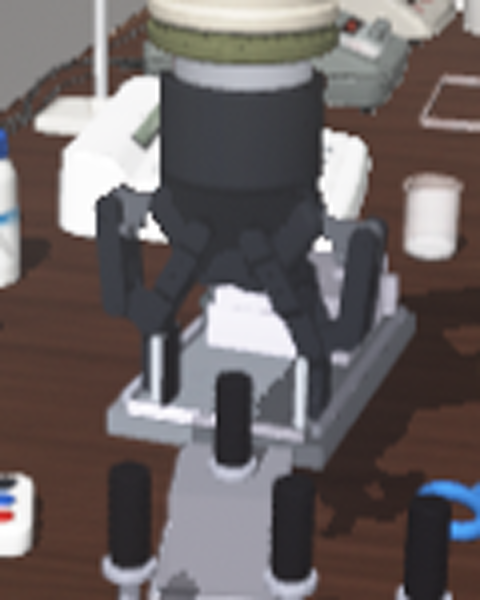

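Emit:
{"api": "jog_arm", "payload": {"offset": [[-0.5,0,6],[-0.5,0,5],[0,0,1],[0,0,0],[0,0,0],[0,0,0],[0,0,0],[0,0,0]], "delta_rot": [[0,0,0],[0,0,0],[0,0,0],[0,0,0],[0,0,0],[0,0,0],[0,0,0],[0,0,0]], "jaw": [75,75,60,0,0,0,0,0], "newtons": 60}}

```text
time: 12.65
tool_pos: [484.2, 288.6, 69.4]
tcp_rot: [-179.8, -0.4, -7.3]
ft_force: [-0.1, -0.4, -0.4]
finger_gap: 16.3
```

Emit:
{"api": "jog_arm", "payload": {"offset": [[0,0,0],[0,0,0]], "delta_rot": [[0,0,0],[0,0,0]], "jaw": [0,0]}}

```text
time: 12.85
tool_pos: [484.1, 288.6, 69.3]
tcp_rot: [-179.8, -0.4, -7.3]
ft_force: [-0.1, 0.4, -1.1]
finger_gap: 16.4
```

Run:
```python
from plan import *
s=monitor.sense();print(s["tool_pos"],s["tcp_rot"],s["ft_force"],s["finger_gap"])
p,d=cams.snapshot("wrist");crop(p[:,:,::-1],170,120,350,340,3,"pics/w6.png")
```

```text
[484.08905434 288.57244039  69.29667929] [-179.83813547   -0.39101468   -7.2885773 ] [-0.08848898  0.35594879 -1.13359764] 16.366164427266348
```

View pics/w6.png

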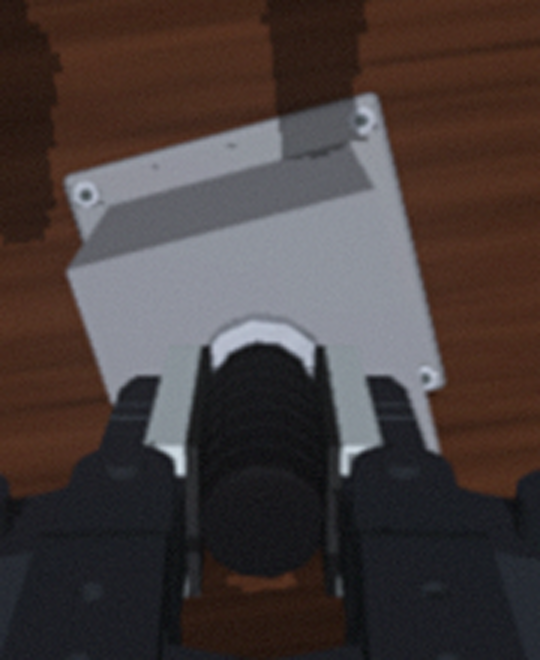

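Emit:
{"api": "jog_arm", "payload": {"offset": [[0,0,-6],[0,0,-12],[0,0,-16],[0,0,-16],[0,0,-16],[0,0,-14],[0,0,-8],[0,0,-4],[0,0,0]], "delta_rot": [[0,0.2,0],[0,0.2,0],[0,0,0],[0,0,0],[0,0,0],[0,0,0],[0,0,0],[0,0,0],[0,0,0]], "jaw": [0,0,0,0,0,0,0,0,0], "newtons": 80}}

```text
time: 13.8
tool_pos: [483.7, 289.1, 171.0]
tcp_rot: [-179.7, -1.1, -7.3]
ft_force: [0.2, -0.1, -0.7]
finger_gap: 16.1
```

Run:
```python
from plan import *
s=monitor.sense();print(s["tool_pos"],s["tcp_rot"],s["ft_force"],s["finger_gap"])
p,d=cams.snapshot("side");crop(p[:,:,::-1],190,100,310,270,4,"pics/s6.png")
t=np.array([484.1-9.4,288.6-282.3,150]);plan([(t,-6.9,12)],0)
```

```text
[483.65170041 289.10747867 170.99305445] [-179.69024214   -1.09058857   -7.28367712] [ 0.17115786 -0.14195709 -0.67229596] 16.056709203709033
{"offset": [[2.2, 23.5, 1.6], [2.2, 23.5, 1.6], [2.2, 23.5, 1.6], [2.2, 23.5, 1.6], [2.3, 23.5, 1.6], [2.3, 23.4, 1.6], [2.2, 23.5, 1.6], [2.2, 23.5, 1.6], [2.2, 23.4, 1.7], [2.2, 23.5, 1.7], [2.1, 23.4, 1.7], [2.2, 23.5, 1.6]], "delta_rot": [[-0.0, -0.1, -0.0], [-0.0, -0.1, -0.0], [-0.0, -0.1, -0.0], [-0.0, -0.1, -0.0], [-0.0, -0.1, -0.0], [-0.0, -0.1, -0.1], [-0.0, -0.1, -0.0], [-0.1, -0.1, -0.1], [-0.0, -0.1, -0.0], [-0.1, -0.1, -0.1], [-0.0, -0.0, -0.0], [-0.1, -0.1, -0.1]], "jaw": [0, 0, 0, 0, 0, 0, 0, 0, 0, 0, 0, 0]}
```

View pics/s6.png

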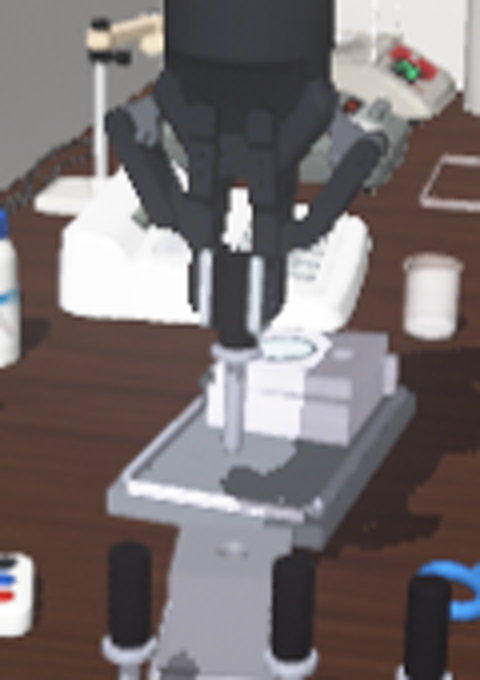

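Emit:
{"api": "jog_arm", "payload": {"offset": [[2,12,0],[2,22,-1],[2,25,-1],[2,25,-1],[2,25,-1],[2,25,-1],[2,25,-1],[2,25,-1],[2,25,-1],[2,20,-1],[2,14,0],[1,8,0],[0,3,0],[0,0,0],[0,0,0]], "delta_rot": [[0,-0.5,0],[-0.3,-0.5,0],[0,0,-0.3],[0,0,0],[0,0,0],[0,0,0],[0,0,0],[0,0,0],[0,0,0],[0,0,0],[0,0,0],[0,0,0],[0,0,0],[0,0,0],[0,0,0]], "jaw": [0,0,0,0,0,0,0,0,0,0,0,0,0,0,0]}}

```text
time: 15.35
tool_pos: [464.8, 14.9, 166.4]
tcp_rot: [179.6, 1.5, -7.1]
ft_force: [-0.5, -0.6, -0.1]
finger_gap: 15.8
```

Run:
```python
from plan import *
s=monitor.sense();print(s["tool_pos"],s["tcp_rot"],s["ft_force"],s["finger_gap"])
t=np.array([484.1-9.4,288.6-282.3,141]);plan([(t,-6.9,4)],0)
```

```text
[464.77213491  14.90398501 166.43149468] [179.58197131   1.52109163  -7.05897827] [-0.48278759 -0.57347931 -0.12136944] 15.845857060648953
{"offset": [[2.9, 1.8, 6.3], [2.8, 1.8, 6.3], [2.8, 1.8, 6.3], [2.8, 1.8, 6.4]], "delta_rot": [[0.1, 0.4, -0.0], [0.1, 0.4, -0.1], [0.1, 0.4, -0.0], [0.1, 0.3, -0.1]], "jaw": [0, 0, 0, 0]}
```

Emit:
{"api": "jog_arm", "payload": {"offset": [[3,2,6],[3,2,6],[2.5,2,5],[1.5,1,3],[0,0,0],[0,0,0]], "delta_rot": [[0.2,0.6,0],[0.2,0.6,-0.1],[0,0.3,0],[0,0,0],[0,0,0],[0,0,0]], "jaw": [0,0,0,0,0,0]}}

```text
time: 15.95
tool_pos: [473.9, 8.0, 143.6]
tcp_rot: [-180.0, -0.0, -6.8]
ft_force: [0.3, 0.4, -0.1]
finger_gap: 16.1
```

Run:
```python
from plan import *
s=monitor.sense();print(s["tool_pos"],s["tcp_rot"],s["ft_force"],s["finger_gap"])
p,d=cams.snapshot("side");crop(p[:,:,::-1],220,120,320,240,6,"pics/s7.png")
p,d=cams.snapshot("scene");crop(p[:,:,::-1],220,120,340,240,6,"pics/c7.png")
p,d=cams.snapshot("wrist");crop(p[:,:,::-1],180,150,350,350,4,"pics/w7.png")
```

```text
[473.94177345   7.99029279 143.63613887] [-1.79954726e+02 -4.13587790e-02 -6.76229314e+00] [ 0.33056455  0.43580075 -0.14515402] 16.078684957333245
```

View pics/s7.png

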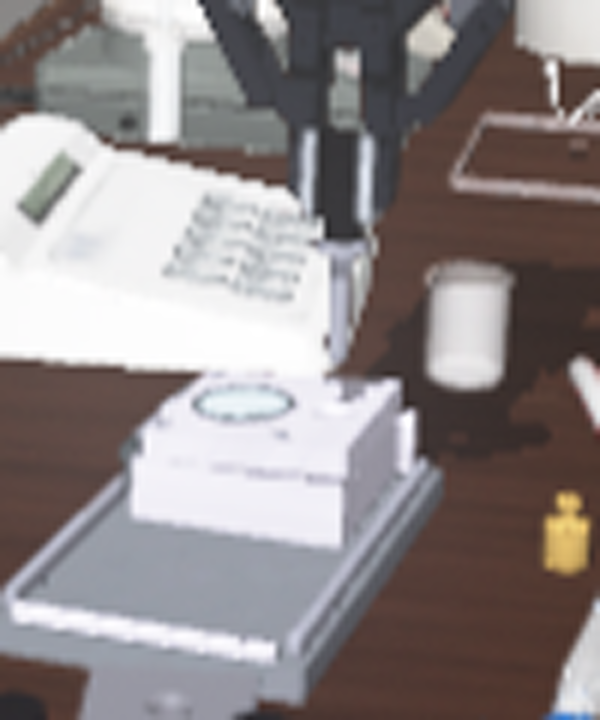

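View pics/c7.png

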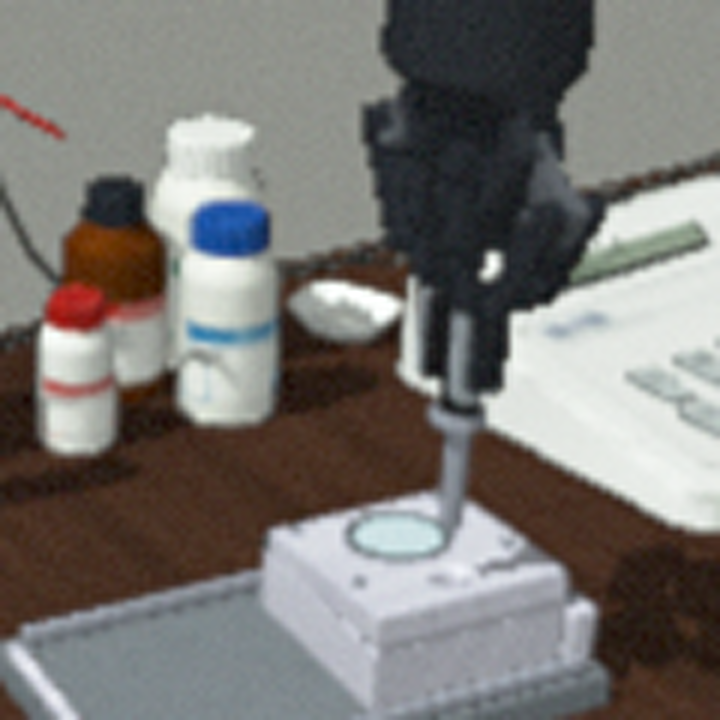

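View pics/w7.png

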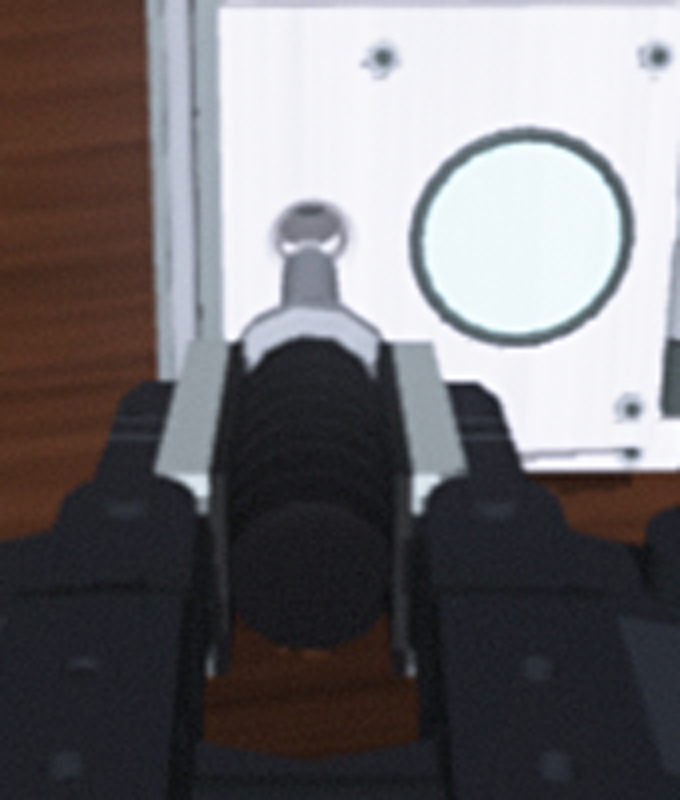

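Run:
```python
from plan import *
W=lambda x,y:(180+x/4-.4,150+y/4-.4)
S=lambda x,y:(220+x/6-.4,120+y/6-.4)
for n,f,t,h in [("wrist",W,(310,257),(311,234)),("side",S,(338,359),(350,391)),("scene",S,(450,534),(455,578))]:
    m=cams.camera_model(n);zt=143.6-64.3
    a=atz(m,*f(*t),zt);b=atz(m,*f(*h),57);print(n,a.round(1),b.round(1),(b-a).round(1))
    print("  pred tip px",proj(m,[473.9,8,zt]))
```

```text
wrist [474.5   7.2  79.3] [474.4   4.5  57. ] [ -0.1  -2.6 -22.3]
  pred tip px [256.13174826 212.80628786]
side [473.5   0.6  79.3] [471.  -22.8  57. ] [ -2.5 -23.5 -22.3]
  pred tip px [275.31702736 180.33725779]
scene [468.2  10.7  79.3] [468.9   5.5  57. ] [  0.7  -5.3 -22.3]
  pred tip px [293.96854629 207.31009347]
```

Run:
```python
import cv2
for a,b,x0,y0,x1,y1 in [("s7","s7z",260,300,460,460),("c7","c7z",380,420,580,640)]:
    p=cv2.imread(f"pics/{a}.png")[y0:y1,x0:x1];cv2.imwrite(f"pics/{b}.png",cv2.resize(p,None,fx=3,fy=2.7,interpolation=cv2.INTER_CUBIC))
```

```text
(no output)
```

View pics/s7z.png

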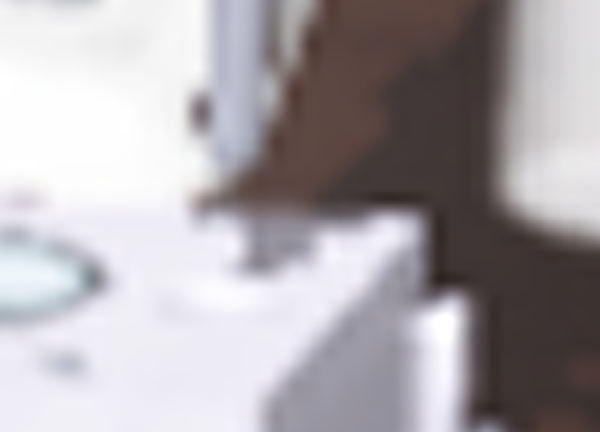

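View pics/c7z.png

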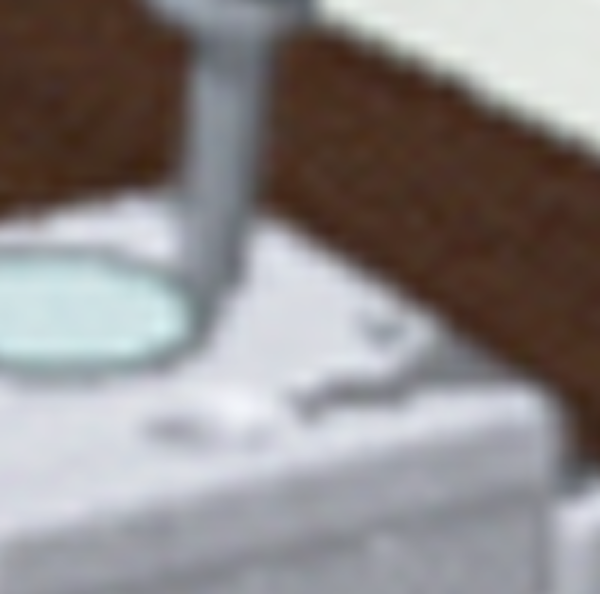

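Emit:
{"api": "jog_arm", "payload": {"offset": [[0,1.5,3],[0,1.5,5],[0,0,4],[0,0,2],[0,0,0]], "delta_rot": [[0,0,0],[0,0,0],[0,0,0],[0,0,0],[0,0,0]], "jaw": [0,0,0,0,0]}}

```text
time: 16.6
tool_pos: [473.9, 4.7, 129.0]
tcp_rot: [-180.0, -0.1, -6.8]
ft_force: [0.2, -0.7, -0.6]
finger_gap: 16.4
```

Run:
```python
from plan import *
s=monitor.sense();print(s["tool_pos"],s["tcp_rot"],s["ft_force"],s["finger_gap"])
p,d=cams.snapshot("scene");crop(p[:,:,::-1],260,160,330,230,9,"pics/c8.png")
p,d=cams.snapshot("wrist");crop(p[:,:,::-1],220,180,300,260,8,"pics/w8.png")
```

```text
[473.93517429   4.74277998 129.03285184] [-1.79954622e+02 -1.10468491e-01 -6.76067450e+00] [ 0.24258473 -0.70837263 -0.56418228] 16.40255009859057
```

View pics/c8.png

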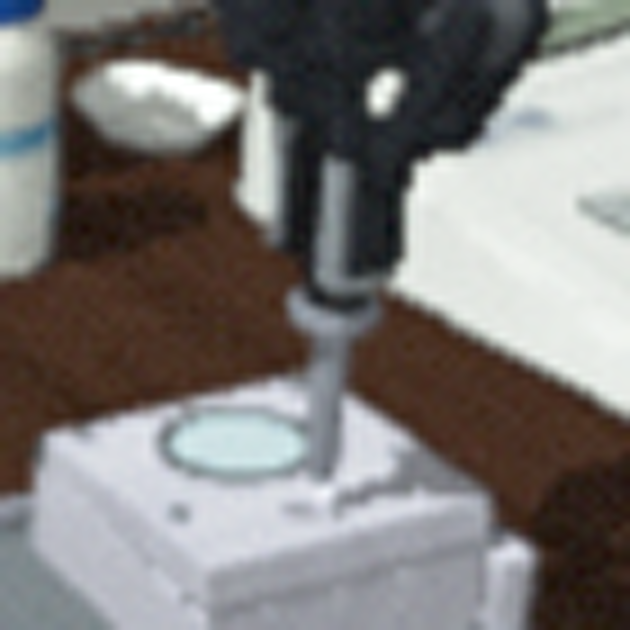

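View pics/w8.png

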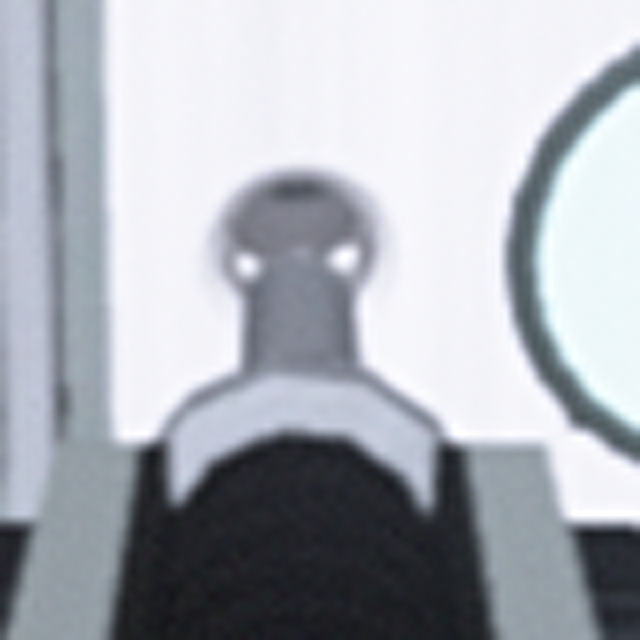

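Run:
```python
from plan import *
W=lambda x,y:(220+x/8-.44,180+y/8-.44)
m=cams.camera_model("wrist")
inv=lambda q:((q[0]+.44-220)*8,(q[1]+.44-180)*8)
print("hole",atz(m,*W(300,240),57).round(1))
t=monitor.sense()["tool_pos"]
for r_ in (0,5,3): print("tip edge +y r",r_,inv(proj(m,[t[0],t[1]+r_,t[2]-64.3])))
for z in(57,): 
  for dx,dy in((0,0),(0,7),(0,-7),(7,0),(-7,0)):print("hole circ if centred under tcp",inv(proj(m,[t[0]+dx,t[1]+dy,z])))
```

```text
hole [474.6   4.6  57. ]
tip edge +y r 0 (np.float64(294.28045198448626), np.float64(267.3158241849917))
tip edge +y r 5 (np.float64(287.39898149996975), np.float64(212.34144392017174))
tip edge +y r 3 (np.float64(290.1616155995821), np.float64(234.4125841689647))
hole circ if centred under tcp (np.float64(294.289914304733), np.float64(239.49370883164283))
hole circ if centred under tcp (np.float64(284.9733219016607), np.float64(164.82647785048812))
hole circ if centred under tcp (np.float64(303.45477719485325), np.float64(312.93071436618015))
hole circ if centred under tcp (np.float64(371.837369545196), np.float64(230.64646480344277))
hole circ if centred under tcp (np.float64(216.8843289134095), np.float64(248.31529298872806))
```

Emit:
{"api": "jog_arm", "payload": {"offset": [[0,-0.4,3],[0,0,4],[0,0,4],[0,0,4],[0,0,4],[0,0,2]], "delta_rot": [[0,0,0],[0,0,0],[0,0,0],[0,0,0],[0,0,0],[0,0,0]], "jaw": [0,0,0,0,0,0]}}

```text
time: 17.3
tool_pos: [474.6, 5.2, 107.1]
tcp_rot: [-180.0, -0.2, -6.7]
ft_force: [0.1, 0.1, -1.2]
finger_gap: 16.0
```

Emit:
{"api": "jog_arm", "payload": {"offset": [[0,0.2,2],[0,0,3],[0,0,3],[0,0,3],[0,0,3],[0,0,2]], "delta_rot": [[0,0,0],[0,0,0],[0,0,0],[0,0,0],[0,0,0],[0,0,0]], "jaw": [0,0,0,0,0,0]}}

```text
time: 17.9
tool_pos: [474.6, 5.0, 89.6]
tcp_rot: [-180.0, -0.2, -6.7]
ft_force: [0.5, -0.8, -0.7]
finger_gap: 15.8
```

Emit:
{"api": "jog_arm", "payload": {"offset": [[0,0,2],[0,0,2],[0,0,2.5],[0,0,2.5],[0,0,2],[0,0,1]], "delta_rot": [[0,0,0],[0,0,0],[0,0,0],[0,0,0],[0,0,0],[0,0,0]], "jaw": [0,0,0,0,0,0]}}

```text
time: 18.5
tool_pos: [474.6, 5.1, 76.4]
tcp_rot: [-180.0, -0.2, -6.7]
ft_force: [-0.1, 0.1, -1.1]
finger_gap: 15.9
```

Tip is about 12 mm above the table and inside the bed hole, with no contact force. Now I'll press.

Emit:
{"api": "jog_arm", "payload": {"offset": [[0,0,2],[0,0,2],[0,0,2],[0,0,2],[0,0,2]], "delta_rot": [[0,0,0],[0,0,0],[0,0,0],[0,0,0],[0,0,0]], "jaw": [0,0,0,0,0], "newtons": 100}}

```text
time: 19.0
tool_pos: [474.6, 5.1, 66.5]
tcp_rot: [-180.0, -0.2, -6.7]
ft_force: [-5.5, 0.2, 8.3]
finger_gap: 15.7
```

Emit:
{"api": "jog_arm", "payload": {"offset": [[0,0,2],[0,0,3],[0,0,4]], "delta_rot": [[0,0,0],[0,0,0],[0,0,0]], "jaw": [0,0,0]}}

```text
time: 19.3
tool_pos: [476.1, 5.1, 65.4]
tcp_rot: [-180.0, -0.2, -6.7]
ft_force: [-26.3, 2.4, 53.1]
finger_gap: 15.8
```

Run:
```python
from plan import *
s=monitor.sense();print(s["tool_pos"],s["tcp_rot"],s["ft_force"],s["finger_gap"])
p,d=cams.snapshot("side");crop(p[:,:,::-1],220,130,310,230,6,"pics/s9.png")
p,d=cams.snapshot("scene");crop(p[:,:,::-1],240,160,340,250,7,"pics/c9.png")
s=monitor.sense();print(s["tool_pos"],s["tcp_rot"],s["ft_force"],s["finger_gap"])
```

```text
[476.11946163   5.08464854  65.37601669] [-1.79968868e+02 -1.78702071e-01 -6.71586065e+00] [-26.324385     2.42829376  53.06102708] 15.793488781727934
[476.04852222   5.09887232  65.46826596] [-1.79972570e+02 -1.74656857e-01 -6.71018843e+00] [-22.20688587   1.78589779  43.53259075] 15.665201353985681
```

View pics/s9.png

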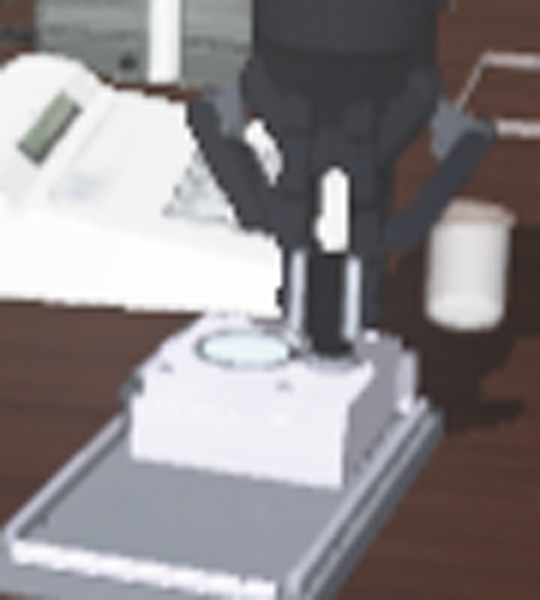

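View pics/c9.png

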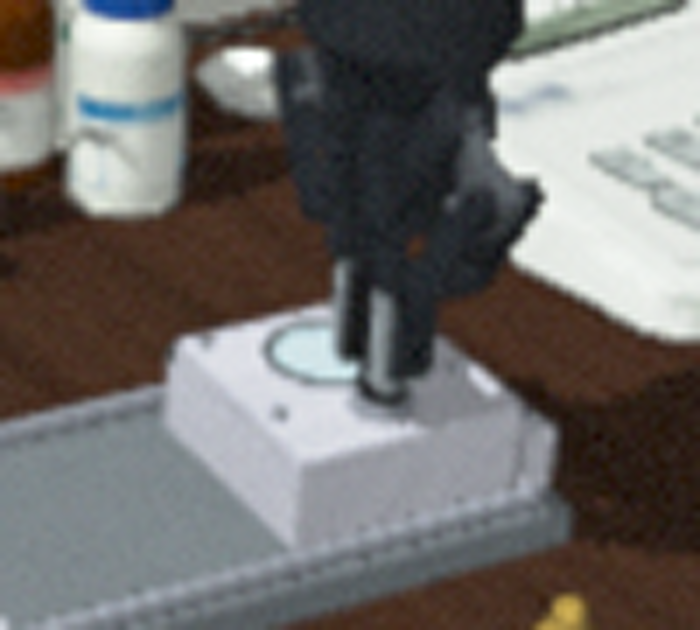

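Emit:
{"api": "jog_arm", "payload": {"offset": [[-1,0,0.5],[-0.5,0,1]], "delta_rot": [[0,0,0],[0,0,0]], "jaw": [0,0]}}

```text
time: 19.6
tool_pos: [475.4, 5.1, 66.9]
tcp_rot: [-180.0, -0.3, -6.7]
ft_force: [-1.7, -1.4, 5.4]
finger_gap: 15.7
```

Emit:
{"api": "jog_arm", "payload": {"offset": [[-0.4,0,2],[-0.4,0,2.5],[-0.4,0,2.5]], "delta_rot": [[0,0,0],[0,0,0],[0,0,0]], "jaw": [0,0,0]}}

```text
time: 19.9
tool_pos: [475.7, 5.1, 65.8]
tcp_rot: [180.0, -0.4, -6.7]
ft_force: [-16.2, 1.2, 30.0]
finger_gap: 15.8
```

Run:
```python
from plan import *
for _ in range(4):
    s=monitor.sense();print(s["time"],s["tool_pos"].round(2),s["ft_force"].round(1),s["finger_gap"].round(1))
    p,d=cams.snapshot("side")
crop(p[:,:,::-1],220,130,310,230,6,"pics/s10.png")
```

```text
Traceback (most recent call last):
AttributeError: 'float' object has no attribute 'round'
```

Run:
```python
from plan import *
for _ in range(4):
    s=monitor.sense();print(s["tool_pos"].round(2),s["ft_force"].round(1),s["finger_gap"])
    p,d=cams.snapshot("side")
crop(p[:,:,::-1],220,130,310,230,6,"pics/s10.png")
p,d=cams.snapshot("wrist");crop(p[:,:,::-1],190,150,330,310,4,"pics/w10.png")
m=cams.camera_model("wrist")
for u,v in [(245,195),(225,185),(235,170),(300,190),(310,230)]: print(u,v,atd(m,u,v,d[v,u]).round(1))
```

```text
[475.66   5.08  65.81] [-16.2   1.2  30. ] 15.807796760206019
[475.66   5.08  65.83] [-13.9   0.7  28.5] 15.623919166156078
[475.63   5.1   65.83] [-13.8   1.2  28.2] 15.553701927641747
[475.61   5.08  65.81] [-14.2   1.7  27.6] 15.860399788978498
245 195 [472.9  31.2  50.7]
225 185 [463.3  37.7  50.8]
235 170 [469.4  44.8  50.5]
300 190 [501.5  30.5  50.7]
310 230 [504.9   8.2  51.7]
```

View pics/s10.png

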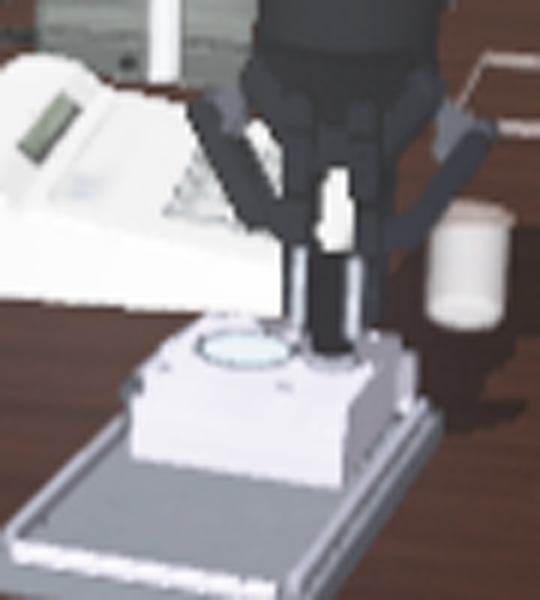

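View pics/w10.png

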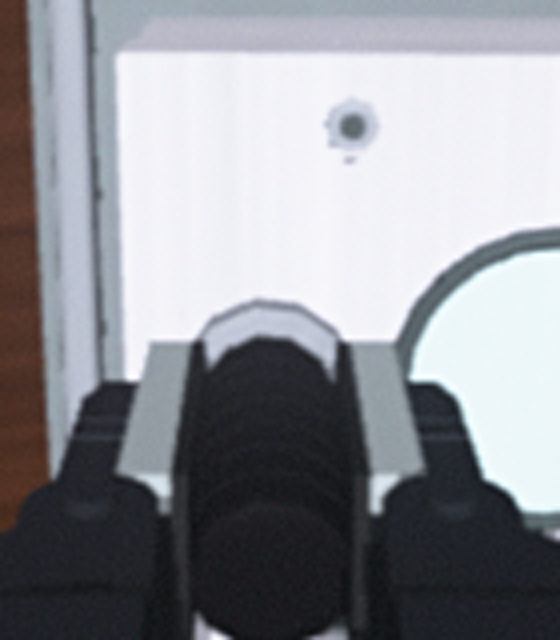

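Run:
```python
from bench import r
print(r.hand_in())
```

```text
the job is handed in; nothing more can be done
None
```

I closed the lid and slid the carrier along its rails to the end stop, where the push force rose to about 19 N. I then took the pin from the stand, which was the one farthest right of the four look-alikes. I pushed it through the lid and carrier into the bed hole and handed in at about 20 s, still gripping it and pressing down.

**Last checks that agreed:**
- **Push force:** it held steady at about 28 N, against the roughly 8 N needed to shut the lid, with the grip set to 100 N.
- **Lid:** its top read level, at 50.5–50.8 mm at four spots and 51.7 mm at a fifth. It should read 52 mm when shut, and camera accuracy is about 2 mm.
- **Pin:** the flange sits on the lid with no gap visible. The pin stopped hard at a height that puts its tip at or near the hole's bottom.
- **Bystanders:** the beaker still stands untouched in the last side view. I did not look at the vial again after picking up the pin, but the arm stayed well away from it.

**Checks that disagreed or need noting:**
- **Cameras:** the fixed cameras placed the hole 3–4 mm from where the wrist camera did. I used the wrist camera because it matched the arm's own position, and the pin went in without resistance.
- **Force peak:** the first press reached about 53 N down through the pin, below the 120 N wrist limit. I eased it off and pressed again more lightly.
- **Sideways load:** about 14 N sideways remains on the pin.
- **Tip height:** my estimate came out 0.5 mm below the hole's bottom, which is within grip slip and measuring error.

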